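Set the status tags of the cane pots

ROBOT

A 6-joint arm with a two-finger parallel gripper is mounted at the origin on the work surface. World frame = base frame: x ahead of the robot, y to its left, z up, the work surface at z = 0. Lengths are in m, angles in rad, forces in N, time in s.
With the tool pointing down it reaches from about 0.325 to 0.875 m from the base axis. Payload 4.4 kg.
Tool frame: the origin (TCP) lies midway between the tips of the shut fingers; the grasp point (between the pads) lies 19 mm behind it; z points along the fingers, x is the direction in which the jaws open and shut, and the axes are right-handed (so a half turn about z gives the same grasp; the last joint's range is limited). The gripper opens to 85 mm and grips with 20 to 120 N. Pads are 22 mm wide; open, the fingers measure 114 mm over their backs; the gripper's body (76 mm by 85 mm) begins 54 mm behind the grasp point. The pads swing forward as they close: fully open they stand 13 mm farther back than shut.
Start: joints at [1.183, 0.207, 1.542, -0, 1.393, -0.15], TCP at [0.135, 0.559, 0.231] pointing down, gripper open.
Joint ranges: [-2.73, 2.73], [-0.86, 2.22], [0.23, 2.46], [-1.11, 4.25], [0.08, 2.63], [-2.82, 2.82]. Speed limits (rad/s): [2.79, 2.79, 3.14, 3.14, 3.14, 3.14].

INTERFACE

Orientations are given as a unit quaternion [x, y, z, w].
In Python, from cell import arm gives the robot as it stands.
- The arm moves only by the shell command python3 -m pendant 'ROWS' [FORCE]. ROWS is a JSON object of lists of equal length, an entry for each row: "fingers": the closure in counts, from 0 (fully open) to 255 (shut); "travel": the shift along the tool's x, y, z in mm, a list of three; "rotation": the turn, a rotation vector about the tool's x, y, z in rad, a list of three. In form: {"fingers": [fingers, ...], "travel": [[x, y, z], ...], "rotation": [[wx, wy, wz], ...]}. A call has 1 to 12 rows; each row shifts and turns the pose as measured when the row begins, along the tool's axes as they then stand; what a row does not reach is not made up. A row lasts 1/8 s, in which the tool goes at most 62.5 mm and 10.7 degrees, less where a joint would pass 70% of its speed; a pose out of reach is approached as far as the arm can. A call is refused whole if a number of a shift passes 62.5 or a number of a turn 0.188, either way. A call with a gripper value outside its range is refused whole. The fingers move at their own pace and stop on an object; FORCE is the grip in N (left out, the last holds). Time passes only in rows, so rows that do not move let the fingers close. It gives the time, the measured TCP pose, the force and the opening at its end, in the units of the state.
- arm.read_state(): the state, without advancing time (a new reading comes with each control period).
- arm.camera(name): name is "scene" or "top"; returns (picture, depth): 480x640x3 uint8, red, green, blue; 480x640 float32, m along the optical axis (not along the pixel's ray), 0 where there is no reading.
- arm.calibration(name): a dict with "mtx" (3x3 intrinsics, pixels), "R" (3x3) and "t" (3): a world point X has camera coordinates R X + t. Camera axes: x right, y down, z forward; pixel columns grow to the right and rows downward; lengths in m; the calibration is good to about 2 mm. A picture is of the moment at which its call begins. calibration takes no time and is no camera call.
- arm.finish_job(): hands the job in, once; it reports no verdict.
Trained networks look in the newest picture that a camera, given by its name, has taken for a name from the list of things; names that differ only in an ending like _2 or _b are one class to them, and where a whole thing is asked for, a point or a joint stands for the part that bears it (a point fixed in the world has none). Each returns a list of dicts, best first, with "p" (0 to 1); they miss things now and then, are a little off and sometimes report something else, mostly with a low value. They report only what shows in the picture. A call takes as long as a camera call.
- arm.regions_of(query, camera): "mask" (480x640 bool, what is visible of it) and "rect" ([left, top, right, bottom] in pixels, round what is visible of it).
The state is a dict: "clock": time; "qpos": joint angles; "qd": joint speeds; "tau": joint torques, N m; "tool_pos": TCP position; "tool_rot": TCP orientation; "force": force on the tool from outside, world axes, zero at the start; "ft_torque": the same for the moment, N m; "finger_gap": finger opening in m.
Only numpy, scipy, OpenCV 4.12 (cv2) and the standard library are available. Lean on these libraries where they do the work, as an engineer would, in place of code of your own. Each camera call takes 0.05 s, during which the arm holds its last target.

TASK

Five pots of sample canes stand on the board, each with a hinged tag in front of it. Flip tags over with a gentle fingertip push, so that every full pot (a cane in all seven tubes) has its tag leaning towards the pot with the round mark up, and every pot that is not full has its tag leaning away from the pot with the bar mark up. Only push, do not pinch or lift anything, and leave the pots and everything else standing where they are.

Things in the scene. Friction and masses are not known exactly. Their poses are not given: they have to be found in the camera images.
- board: Black fixed plate 272 x 490 x 10 mm on the bench. Origin: at bench height, below the middle of the row of tag hinges; x points from tags to pots, y along the row, z up; the plate spans x = -92 to 180 mm. Five places at y = -184, -92, 0, 92, 184 mm, each with a hinged tag at x = 0 and its own pot straight behind at x = 130 mm; about 60 mm lie open between a tag leaning back and its pot.
- tag1 (a joint): Angle of tag 1, rad: 0 upright; +0.8 (stop) leans towards its pot, round mark up; -0.8 (stop) leans away from the pot, towards the robot, bar mark up. Turns nearly freely, no spring: past upright it falls by itself onto the far stop; under 1 N at the free edge moves it. Tags are dealt to the five places at random: its hinge point tells where it is.
- tag1_hinge (a point): Middle of tag 1's hinge, 36 mm above the bench, axes as the board's (hinge along y). Tag: aluminium plate 46 mm wide, 3 mm thick, free edge 50 mm from the hinge (at a stop: 36 mm to the side, 35 mm above it); one face has a round dark mark, the other a bar. Stand 62 x 22 mm; its two posts, 28 mm either side, rise 5 mm over the hinge; all else is open to a fingertip.
- tag2 (a joint): Angle of tag 2, rad: 0 upright; +0.8 (stop) leans towards its pot, round mark up; -0.8 (stop) leans away from the pot, towards the robot, bar mark up. Turns nearly freely, no spring: past upright it falls by itself onto the far stop; under 1 N at the free edge moves it. Tags are dealt to the five places at random: its hinge point tells where it is.
- tag2_hinge (a point): Middle of tag 2's hinge, 36 mm above the bench, axes as the board's (hinge along y). Tag: aluminium plate 46 mm wide, 3 mm thick, free edge 50 mm from the hinge (at a stop: 36 mm to the side, 35 mm above it); one face has a round dark mark, the other a bar. Stand 62 x 22 mm; its two posts, 28 mm either side, rise 5 mm over the hinge; all else is open to a fingertip.
- tag3 (a joint): Angle of tag 3, rad: 0 upright; +0.8 (stop) leans towards its pot, round mark up; -0.8 (stop) leans away from the pot, towards the robot, bar mark up. Turns nearly freely, no spring: past upright it falls by itself onto the far stop; under 1 N at the free edge moves it. Tags are dealt to the five places at random: its hinge point tells where it is.
- tag3_hinge (a point): Middle of tag 3's hinge, 36 mm above the bench, axes as the board's (hinge along y). Tag: aluminium plate 46 mm wide, 3 mm thick, free edge 50 mm from the hinge (at a stop: 36 mm to the side, 35 mm above it); one face has a round dark mark, the other a bar. Stand 62 x 22 mm; its two posts, 28 mm either side, rise 5 mm over the hinge; all else is open to a fingertip.
- tag4 (a joint): Angle of tag 4, rad: 0 upright; +0.8 (stop) leans towards its pot, round mark up; -0.8 (stop) leans away from the pot, towards the robot, bar mark up. Turns nearly freely, no spring: past upright it falls by itself onto the far stop; under 1 N at the free edge moves it. Tags are dealt to the five places at random: its hinge point tells where it is.
- tag4_hinge (a point): Middle of tag 4's hinge, 36 mm above the bench, axes as the board's (hinge along y). Tag: aluminium plate 46 mm wide, 3 mm thick, free edge 50 mm from the hinge (at a stop: 36 mm to the side, 35 mm above it); one face has a round dark mark, the other a bar. Stand 62 x 22 mm; its two posts, 28 mm either side, rise 5 mm over the hinge; all else is open to a fingertip.
- tag5 (a joint): Angle of tag 5, rad: 0 upright; +0.8 (stop) leans towards its pot, round mark up; -0.8 (stop) leans away from the pot, towards the robot, bar mark up. Turns nearly freely, no spring: past upright it falls by itself onto the far stop; under 1 N at the free edge moves it. Tags are dealt to the five places at random: its hinge point tells where it is.
- tag5_hinge (a point): Middle of tag 5's hinge, 36 mm above the bench, axes as the board's (hinge along y). Tag: aluminium plate 46 mm wide, 3 mm thick, free edge 50 mm from the hinge (at a stop: 36 mm to the side, 35 mm above it); one face has a round dark mark, the other a bar. Stand 62 x 22 mm; its two posts, 28 mm either side, rise 5 mm over the hinge; all else is open to a fingertip.
- pot_full_a: Round steel pot, 68 mm across, 60 mm tall, with seven upright cardboard tubes; canes in the tubes show white caps up to 72 mm above its foot. This pot is FULL: all seven tubes hold a cane (seven white caps). Loose, about 0.5 kg, stands on the board straight behind one of the tags; pots are dealt to the places at random. Origin: centre of its foot.
- pot_full_b: Round steel pot, 68 mm across, 60 mm tall, with seven upright cardboard tubes; canes in the tubes show white caps up to 72 mm above its foot. This pot is FULL: all seven tubes hold a cane (seven white caps). Loose, about 0.5 kg, stands on the board straight behind one of the tags; pots are dealt to the places at random. Origin: centre of its foot.
- pot_full_c: Round steel pot, 68 mm across, 60 mm tall, with seven upright cardboard tubes; canes in the tubes show white caps up to 72 mm above its foot. This pot is FULL: all seven tubes hold a cane (seven white caps). Loose, about 0.5 kg, stands on the board straight behind one of the tags; pots are dealt to the places at random. Origin: centre of its foot.
- pot_part: Round steel pot, 68 mm across, 60 mm tall, with seven upright cardboard tubes; canes in the tubes show white caps up to 72 mm above its foot. This pot is NOT full: only three of the seven tubes hold a cane. Loose, about 0.5 kg, stands on the board straight behind one of the tags; pots are dealt to the places at random. Origin: centre of its foot.
- pot_empty: Round steel pot, 68 mm across, 60 mm tall, with seven upright cardboard tubes; canes in the tubes show white caps up to 72 mm above its foot. This pot is NOT full: no cane in any of the seven tubes. Loose, about 0.5 kg, stands on the board straight behind one of the tags; pots are dealt to the places at random. Origin: centre of its foot.
- vial_a: Capped plastic sample vial, 14 mm across and 48 mm tall, standing loose on the board in front of the tags, in a gap between two places. Origin: centre of its foot. To be left alone.
- vial_b: Capped plastic sample vial, 14 mm across and 48 mm tall, standing loose on the board in front of the tags, in a gap between two places. Origin: centre of its foot. To be left alone.
- jar: Small screw-cap jar, 28 mm across, 45 mm tall, standing loose on the board in front of the tags, in a gap between two places. Origin: centre of its foot. To be left alone.
- forceps: Steel forceps 165 mm long lying on the bench at the robot's right. Origin: under the middle. To be left alone.
- pen: Marker pen, 130 mm long, 13 mm thick, lying on the bench at the robot's left. Origin: under the middle. To be left alone.
- stopper: Black flask stopper, 92 mm across, 40 mm tall, standing on its narrow end on the bench at the robot's right. Origin: centre of its underside. To be left alone.

How it is judged:
At the end, for the whole second after the job is handed in: The tags of the three full pots rest at their stop towards the pot (angle above 0.72 rad), those of the two others at the opposite stop (below -0.72 rad), all at rest; pots and bystanders are within 15 mm of where they began ((horizontal distance between pot_full_a and tag1_hinge above 0.145 m or value of joint tag1 above 0.72 rad) and (horizontal distance between pot_full_b and tag1_hinge above 0.145 m or value of joint tag1 above 0.72 rad) and (horizontal distance between pot_full_c and tag1_hinge above 0.145 m or value of joint tag1 above 0.72 rad) and (horizontal distance between pot_part and tag1_hinge above 0.145 m or value of joint tag1 below -0.72 rad) and (horizontal distance between pot_empty and tag1_hinge above 0.145 m or value of joint tag1 below -0.72 rad) and velocity of joint tag1 between -0.2 and 0.2 rad/s and (horizontal distance between pot_full_a and tag2_hinge above 0.145 m or value of joint tag2 above 0.72 rad) and (horizontal distance between pot_full_b and tag2_hinge above 0.145 m or value of joint tag2 above 0.72 rad) and (horizontal distance between pot_full_c and tag2_hinge above 0.145 m or value of joint tag2 above 0.72 rad) and (horizontal distance between pot_part and tag2_hinge above 0.145 m or value of joint tag2 below -0.72 rad) and (horizontal distance between pot_empty and tag2_hinge above 0.145 m or value of joint tag2 below -0.72 rad) and velocity of joint tag2 between -0.2 and 0.2 rad/s and (horizontal distance between pot_full_a and tag3_hinge above 0.145 m or value of joint tag3 above 0.72 rad) and (horizontal distance between pot_full_b and tag3_hinge above 0.145 m or value of joint tag3 above 0.72 rad) and (horizontal distance between pot_full_c and tag3_hinge above 0.145 m or value of joint tag3 above 0.72 rad) and (horizontal distance between pot_part and tag3_hinge above 0.145 m or value of joint tag3 below -0.72 rad) and (horizontal distance between pot_empty and tag3_hinge above 0.145 m or value of joint tag3 below -0.72 rad) and velocity of joint tag3 between -0.2 and 0.2 rad/s and (horizontal distance between pot_full_a and tag4_hinge above 0.145 m or value of joint tag4 above 0.72 rad) and (horizontal distance between pot_full_b and tag4_hinge above 0.145 m or value of joint tag4 above 0.72 rad) and (horizontal distance between pot_full_c and tag4_hinge above 0.145 m or value of joint tag4 above 0.72 rad) and (horizontal distance between pot_part and tag4_hinge above 0.145 m or value of joint tag4 below -0.72 rad) and (horizontal distance between pot_empty and tag4_hinge above 0.145 m or value of joint tag4 below -0.72 rad) and velocity of joint tag4 between -0.2 and 0.2 rad/s and (horizontal distance between pot_full_a and tag5_hinge above 0.145 m or value of joint tag5 above 0.72 rad) and (horizontal distance between pot_full_b and tag5_hinge above 0.145 m or value of joint tag5 above 0.72 rad) and (horizontal distance between pot_full_c and tag5_hinge above 0.145 m or value of joint tag5 above 0.72 rad) and (horizontal distance between pot_part and tag5_hinge above 0.145 m or value of joint tag5 below -0.72 rad) and (horizontal distance between pot_empty and tag5_hinge above 0.145 m or value of joint tag5 below -0.72 rad) and velocity of joint tag5 between -0.2 and 0.2 rad/s and distance of each of pot_full_a, pot_full_b, pot_full_c, pot_part, pot_empty, vial_a, vial_b, jar, forceps, pen, stopper from where it was at the start of the episode below 0.015 m); the robot touches nothing.
It fails at once if a pot or a bystander is moved more than 15 mm, lifted or carried (distance of any of pot_full_a, pot_full_b, pot_full_c, pot_part, pot_empty, vial_a, vial_b, jar, forceps, pen, stopper from where it was at the start of the episode above 0.015 m).
It fails at once if a pot, a vial, the jar or the stopper is tipped over (angle between any of pot_full_a, pot_full_b, pot_full_c, pot_part, pot_empty, vial_a, vial_b, jar, stopper's own z axis and vertical above 0.5 rad).
It fails at once if a tag is pinched or pushed with more than 15 N (contact force between the fingers and tag1 above 15 N or contact force between the fingers and tag2 above 15 N or contact force between the fingers and tag3 above 15 N or contact force between the fingers and tag4 above 15 N or contact force between the fingers and tag5 above 15 N).
It also fails if it takes over 48 s, if anything falls off the work surface, if the arm or the gripper's body presses on something with over 40 N, if the wrist force passes 120 N, or if a joint passes its speed limit or range.

## Working session

There is one attempt and no reset: what is moved stays moved. The work goes in short steps, Python scripts to look and compute and a shell command to move; the robot and the scene stay as the last step left them, time stands still between calls to the robot, and variables do not carry over. Pictures are saved under pics/ and viewed, and the job is handed in when it is done.

```bash
mkdir -p pics; ls; python3 - <<'E'
from cell import arm
import cv2
s=arm.read_state(); print(s)
for n in("scene","top"):
    p,d=arm.camera(n); cv2.imwrite(f"pics/{n}0.png",p[:,:,::-1]); c=arm.calibration(n); print(n,c)
    import numpy as np
    np.savez(f"{n}0.npz",p=p,d=d,**c)
E
```

```text
pics
{'clock': 0.0, 'qpos': array([ 1.18347671e+00,  2.07422502e-01,  1.54295398e+00, -4.09503447e-07,
        1.39351889e+00, -1.50464241e-01]), 'qd': array([ 6.22081455e-04,  1.19218560e-03,  1.49151098e-03,  1.67045139e-03,
       -7.55770298e-05,  1.32295445e-03]), 'tau': array([-2.38430139e-04, -3.83023274e+01, -2.91600984e+01, -2.14594975e-04,
        1.04313710e-02, -9.09710621e-06]), 'tool_pos': array([0.1346224 , 0.55823578, 0.23012434]), 'tool_rot': array([ 7.85698816e-01,  6.18608152e-01, -1.00106248e-03,  5.68767104e-04]), 'force': array([0.32619039, 1.25806599, 0.09332587]), 'ft_torque': array([ 0.0309286 , -0.03379741, -0.04084724]), 'finger_gap': 0.0855299505885505}
scene {'mtx': array([[587.7967314 ,   0.        , 327.23227098],
       [  0.        , 587.7967314 , 239.90387437],
       [  0.        ,   0.        ,   1.        ]]), 'R': array([[-0.80371993,  0.59480488, -0.01553829],
       [ 0.47482562,  0.62542495, -0.61918032],
       [-0.35857344, -0.50502554, -0.78509509]]), 't': array([ 0.43908238, -0.2343193 ,  1.59593334])}
top {'mtx': array([[476.9235746 ,   0.        , 322.72060563],
       [  0.        , 476.9235746 , 241.24055563],
       [  0.        ,   0.        ,   1.        ]]), 'R': array([[-0.02380529, -0.99965235,  0.011335  ],
       [-0.98815121,  0.02180872, -0.15192617],
       [ 0.15162615, -0.01481734, -0.98832685]]), 't': array([0.00362308, 0.53411815, 1.40543029])}
```

View pics/scene0.png

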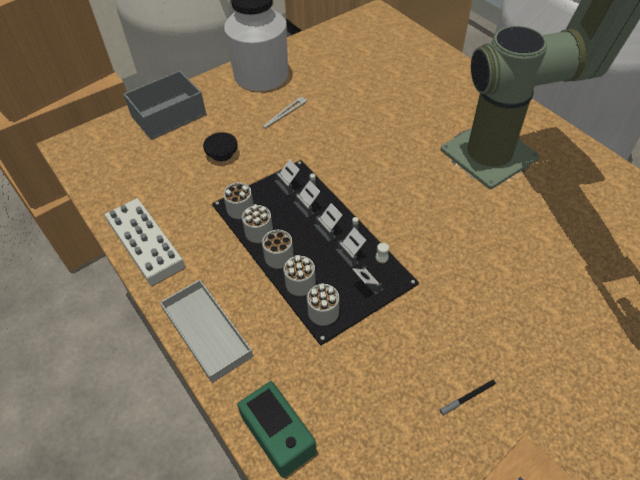

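View pics/top0.png

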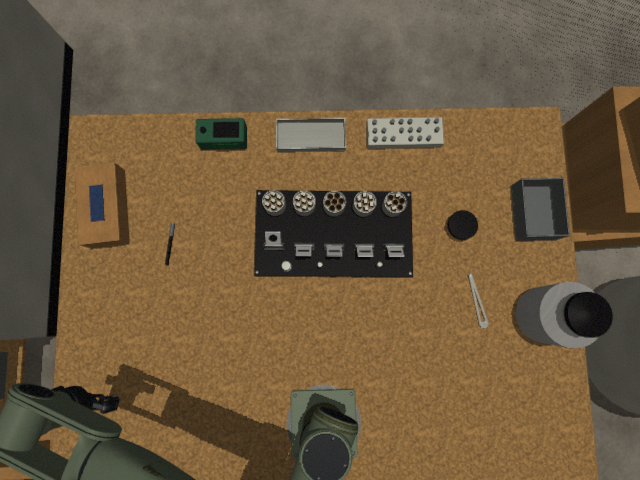

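```bash
python3 - <<'E'
import cv2
a=cv2.imread("pics/top0.png")[180:285,245:425]; cv2.imwrite("pics/topz.png",cv2.resize(a,None,fx=4.4,fy=4.4,interpolation=cv2.INTER_CUBIC))
a=cv2.imread("pics/scene0.png")[150:345,205:425]; cv2.imwrite("pics/scenez.png",cv2.resize(a,None,fx=3,fy=3,interpolation=cv2.INTER_CUBIC))
E
```

```text
(no output)
```

View pics/topz.png

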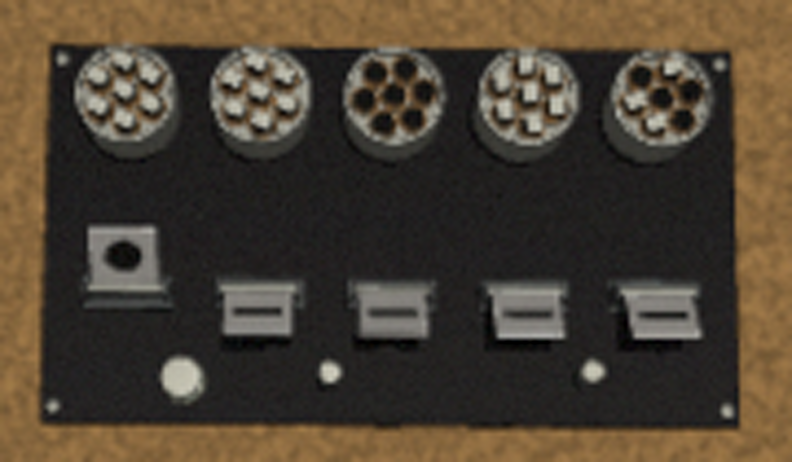

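View pics/scenez.png

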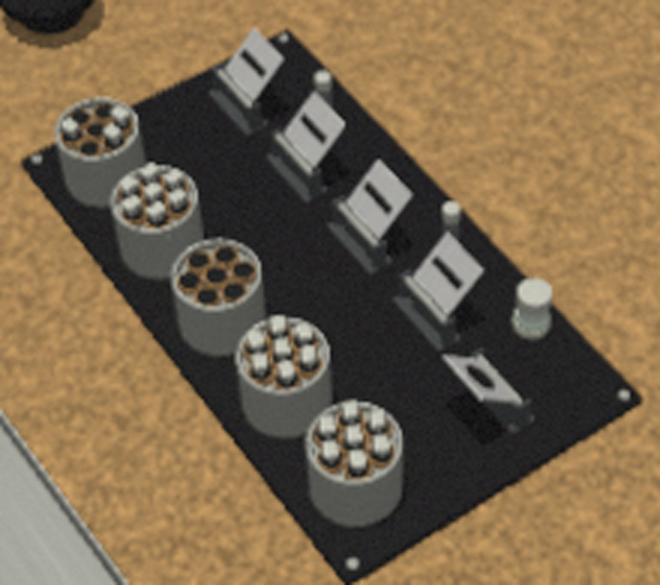

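```bash
python3 - <<'E'
import numpy as np
from cell import arm
c=arm.calibration("top");K,R,t=c["mtx"],c["R"],c["t"]
def ray(u,v,z):
    d=R.T@np.linalg.inv(K)@[u,v,1]; o=-R.T@t; return o+d*(z-o[2])/d[2]
def s(x,y,z): return ray(245+(x+.5)/4.4-.5,180+(y+.5)/4.4-.5,z)
P=np.array([s(*p,.010)[:2] for p in[(62,60),(719,65),(727,411),(52,406)]])
C=np.array([s(*p,.010)[:2] for p in[(52,45),(730,50),(738,428),(42,420)]])
for Q in(P,C): print(Q.round(4), Q.mean(0), "len",np.linalg.norm(Q-np.roll(Q,-1,0),axis=1))
yv=(P[0]+P[3]-P[1]-P[2]);yaw=np.arctan2(-yv[0],yv[1]);print("yaw",yaw)
m=P.mean(0);ex=np.array([np.cos(yaw),np.sin(yaw)]);ey=np.array([-ex[1],ex[0]])
O=m-.044*ex;print("O",O)
for y in(184,92,0,-92,-184): print(y,(O+ey*y/1000).round(4))
# object tops, hinge line check
def b(p): q=p[:2]-O; return (q@ex,q@ey)
for n,p,z in[("jar",(181,379),.055),("va",(329,372),.058),("vb",(592,372),.058)]: print(n,np.round(b(s(*p,z)),4))
for n,p in[("edge2 mid",(259,337)),("edge4",(528,337))]: print(n,np.round(b(s(*p,.071)),4))
# independent: scene regions
arm.camera("scene")
c=arm.calibration("scene");K,R,t=c["mtx"],c["R"],c["t"]
_,d=arm.camera("scene")
for q in("tag1","pot_full_a","pot_part","pot_empty"):
  for r in arm.regions_of(q,"scene"):
    if r["p"]<.3: continue
    v,u=np.nonzero(r["mask"]);z=d[v,u]; X=(np.linalg.inv(K)@np.c_[u,v,np.ones(len(u))].T*z-t[:,None]);X=(R.T@X).T; X=X[z>0]
    B=np.c_[(X[:,:2]-O)@ex,(X[:,:2]-O)@ey,X[:,2]]
    print(q,round(r["p"],2),r["rect"],len(u),"med",np.median(B,0).round(3),"hi",np.percentile(B,95,0).round(3),"lo",np.percentile(B,5,0).round(3))
E
```

```text
[[ 0.6957  0.1883]
 [ 0.6822 -0.2815]
 [ 0.4341 -0.2744]
 [ 0.4483  0.1961]] [ 0.5650912  -0.04283727] len [0.46999457 0.24821711 0.47074799 0.24750062]
[[ 0.7069  0.1954]
 [ 0.6931 -0.2899]
 [ 0.4221 -0.2815]
 [ 0.4387  0.2031]] [ 0.56519317 -0.04320673] len [0.48556164 0.2711645  0.48486113 0.26825102]
yaw -0.029474574212801915
O [ 0.52111031 -0.04154057]
184 [0.5265 0.1424]
92 [0.5238 0.0504]
0 [ 0.5211 -0.0415]
-92 [ 0.5184 -0.1335]
-184 [ 0.5157 -0.2255]
jar [-0.0648  0.143 ]
va [-0.0597  0.043 ]
vb [-0.0585 -0.135 ]
edge2 mid [-0.0378  0.0902]
edge4 [-0.0365 -0.0905]
tag1 0.89 [319.1, 201.9, 340.9, 230.4] 408 med [-0.017 -0.004  0.052] hi [0.002 0.019 0.071] lo [-0.043 -0.042  0.011]
tag1 0.81 [278.2, 157.1, 297.5, 183.5] 300 med [-0.017 -0.187  0.055] hi [ 0.    -0.164  0.071] lo [-0.035 -0.209  0.035]
tag1 0.76 [299.0, 180.7, 319.9, 207.0] 320 med [-0.017 -0.095  0.054] hi [ 0.001 -0.073  0.071] lo [-0.033 -0.116  0.037]
tag1 0.72 [353.8, 267.7, 380.1, 282.9] 243 med [0.015 0.181 0.052] hi [0.036 0.204 0.072] lo [-0.007  0.157  0.011]
tag1 0.69 [338.7, 227.3, 365.2, 256.2] 38
[... 354 characters left out ...]
.7] 1048 med [0.138 0.103 0.067] hi [0.163 0.123 0.083] lo [0.106 0.068 0.019]
pot_full_a 0.77 [306.8, 283.6, 342.3, 325.5] 1131 med [0.138 0.192 0.067] hi [0.163 0.215 0.083] lo [0.106 0.155 0.018]
pot_full_a 0.67 [242.5, 205.5, 276.6, 241.2] 892 med [ 0.139 -0.079  0.067] hi [ 0.163 -0.061  0.083] lo [ 0.106 -0.115  0.021]
pot_full_a 0.57 [309.7, 174.2, 318.3, 185.2] 47 med [-0.055 -0.134  0.053] hi [-0.051 -0.13   0.061] lo [-0.062 -0.142  0.037]
pot_part 0.91 [224.2, 183.2, 253.8, 220.9] 806 med [ 0.138 -0.172  0.067] hi [ 0.163 -0.153  0.081] lo [ 0.107 -0.214  0.021]
pot_empty 0.84 [261.8, 233.4, 295.3, 265.2] 972 med [0.138 0.01  0.066] hi [0.163 0.031 0.073] lo [ 0.105 -0.029  0.02 ]
```

```bash
cat > h.py <<'E'
import numpy as np, sys
from scipy.spatial.transform import Rotation as Ro
from cell import arm
O=np.array([.5211,-.0415]);yaw=-.0295
ex=np.array([np.cos(yaw),np.sin(yaw)]);ey=np.array([-ex[1],ex[0]])
def go(bx,by,z):
    s=arm.read_state();p=s["tool_pos"];R=Ro.from_quat(s["tool_rot"])
    q=p[:2]-O
    print("t",round(s["clock"],2),"board mm",(np.r_[q@ex,q@ey,p[2]]*1e3).round(1),"force",s["force"].round(1),"gap",round(s["finger_gap"],4))
    T=np.r_[O+bx*ex+by*ey,z]
    Rt=Ro.from_matrix(np.c_[np.r_[ey,0],np.r_[ex,0],[0,0,-1]])
    print("tool travel mm",(R.inv().apply(T-p)*1e3).round(1),"rot",(R.inv()*Rt).as_rotvec().round(3))
go(*map(float,sys.argv[1:4]))
E
python3 h.py -.075 .092 .20
```

```text
t 0.4 board mm [-403.8  588.7  231.1] force [-0.5 -0.6  0. ] gap 0.0856
tool travel mm [-418.4  423.9   31.2] rot [-0.     0.    -0.207]
```

```bash
python3 -m pendant '{"fingers":[255,255,255,255,255,255,255,255,255,255,255,255],"travel":[[0,0,0],[0,0,0],[0,0,0],[0,0,0],[-40,26,0],[-40,26,0],[-40,26,0],[-40,26,0],[-40,26,0],[-40,26,0],[-40,26,0],[-40,26,0]],"rotation":[[0,0,-0.05],[0,0,-0.05],[0,0,-0.05],[0,0,-0.05],[0,0,0],[0,0,0],[0,0,0],[0,0,0],[0,0,0],[0,0,0],[0,0,0],[0,0,0]]}' && python3 h.py -.075 .092 .20
```

```text
clock: 1.9
tool_pos: [0.3387, 0.2268, 0.2323]
tool_rot: [0.715, 0.699, 0.003, 0.001]
force: [0.2, -0.2, 0.2]
finger_gap: -0.0001
t 1.9 board mm [-190.3  262.8  232.3] force [ 0.2 -0.2  0.2] gap -0.0001
tool travel mm [-171.8  113.8   32.3] rot [ 0.005 -0.004  0.008]
```

```bash
python3 -m pendant '{"fingers":[255,255,255,255,255,255,255],"travel":[[-29,19,5],[-29,19,5],[-29,19,5],[-29,19,5],[-29,19,5],[-29,19,5],[0,0,0]],"rotation":[[0,0,0],[0,0,0],[0,0,0],[0,0,0],[0,0,0],[0,0,0],[0,0,0.008]]}' && python3 h.py -.075 .092 .12
```

```text
clock: 2.78
tool_pos: [0.4542, 0.0413, 0.2039]
tool_rot: [0.72, 0.694, 0.006, 0.003]
force: [-0.4, -0.3, -0.1]
finger_gap: -0.0001
t 2.77 board mm [-69.3  80.8 203.9] force [-0.4 -0.3 -0.1] gap -0.0001
tool travel mm [10.8 -6.7 83.9] rot [ 0.012 -0.005 -0.007]
```

```bash
python3 -m pendant '{"fingers":[255,255,255,255,255],"travel":[[5,-3,20],[5,-3,20],[0,0,20],[0,0,20],[0,0,0]],"rotation":[[0.006,-0.002,0],[0.006,-0.002,0],[0,0,0],[0,0,0],[0,0,-0.007]]}' && python3 h.py -.075 .092 .060
```

```text
clock: 3.4
tool_pos: [0.448, 0.0548, 0.1234]
tool_rot: [0.717, 0.697, 0.001, -0.0]
force: [-0.2, 0.6, 0.1]
finger_gap: -0.0
t 3.4 board mm [-76.   94.1 123.4] force [-0.2  0.6  0.1] gap -0.0
tool travel mm [-2.3  0.9 63.4] rot [ 0.001 -0.003  0.001]
```

```bash
python3 - <<'E'
from cell import arm
import cv2,numpy as np
a=[]
for n,(y,x) in{"scene":(110,200),"top":(160,220)}.items():
    p,d=arm.camera(n); a.append(cv2.resize(p[y:y+200,x:x+260,::-1],(780,600) if 0 else (390,300),interpolation=cv2.INTER_CUBIC))
cv2.imwrite("pics/b1.png",np.hstack(a))
E
```

```text
(no output)
```

View pics/b1.png

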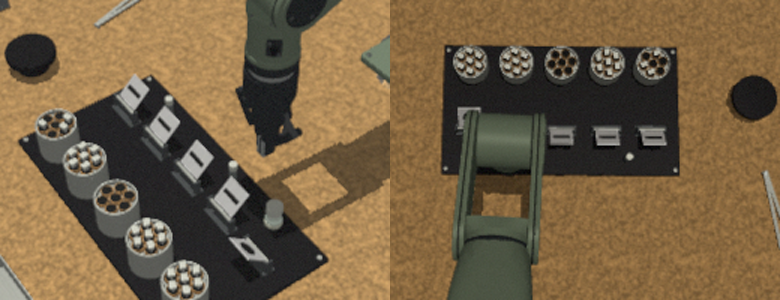

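The left half shows the shut fingertip near (263,150), above the gap in front of the second tag from the near end. The tags are unchanged. I'll descend, then push.

```bash
python3 -m pendant '{"fingers":[255,255,255,255,255,255],"travel":[[0,0,15],[0,0,15],[0,0,15],[0,0,12],[0,0,5],[0,0,0]],"rotation":[[0,0,0],[0,0,0],[0,0,0],[0,0,0],[0,0,0],[0,0,0]]}' && python3 h.py -.01 .092 .060
```

```text
clock: 4.25
tool_pos: [0.4514, 0.0547, 0.0603]
tool_rot: [0.717, 0.697, 0.004, 0.002]
force: [-0.1, -0.5, 0.4]
finger_gap: 0.0004
t 4.25 board mm [-72.5  94.1  60.3] force [-0.1 -0.5  0.4] gap 0.0004
tool travel mm [-2.2 62.5  0.8] rot [ 0.008 -0.002  0.   ]
```

```bash
python3 -m pendant '{"fingers":[255,255,255,255,255,255,255,255,255,255],"travel":[[-2,6,0],[0,6,0],[0,6,0],[0,6,0],[0,6,0],[0,6,0],[0,6,0],[0,6,0],[0,6,0],[0,6,0]],"rotation":[[0,0,0],[0,0,0],[0,0,0],[0,0,0],[0,0,0],[0,0,0],[0,0,0],[0,0,0],[0,0,0],[0,0,0]]}' && python3 h.py -.005 .092 .060; python3 - <<'E'
from cell import arm
import cv2
p,d=arm.camera("scene"); cv2.imwrite("pics/b2.png",cv2.resize(p[110:310,200:460,::-1],None,fx=3,fy=3,interpolation=cv2.INTER_CUBIC))
E
```

```text
clock: 5.5
tool_pos: [0.5172, 0.0506, 0.0625]
tool_rot: [0.717, 0.697, 0.005, 0.003]
force: [-0.9, 0.4, -0.3]
finger_gap: -0.0
t 5.5 board mm [-6.6 91.9 62.5] force [-0.9  0.4 -0.3] gap -0.0
tool travel mm [0.  1.6 2.5] rot [ 0.012 -0.002  0.   ]
```

View pics/b2.png

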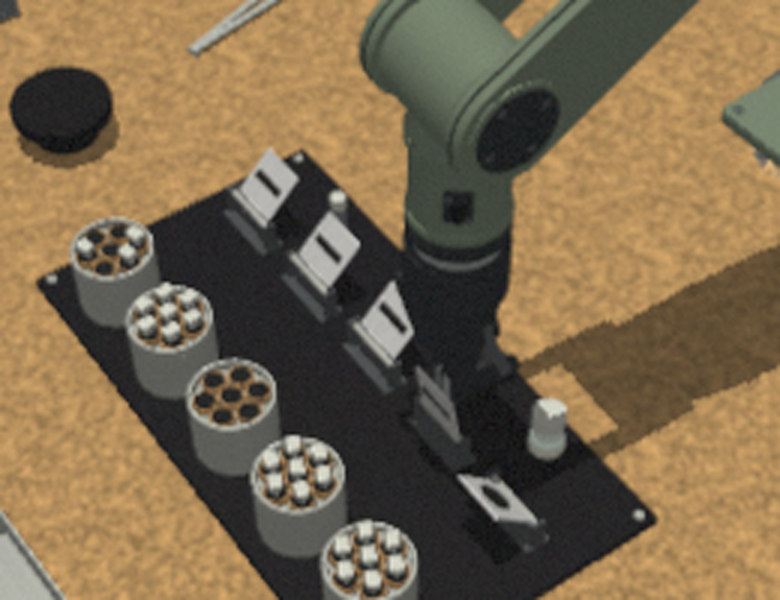

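The tag at (435,410) is now nearly upright against the fingertip, so it needs a little more push.

```bash
python3 -m pendant '{"fingers":[255,255,255,255,255],"travel":[[0,5,0],[0,5,0],[0,4,0],[0,0,0],[0,0,0]],"rotation":[[0,0,0],[0,0,0],[0,0,0],[0,0,0],[0,0,0]]}' && python3 h.py -.06 .092 .060; python3 - <<'E'
from cell import arm
import cv2
p,d=arm.camera("scene"); cv2.imwrite("pics/b3.png",cv2.resize(p[110:310,200:460,::-1],None,fx=3,fy=3,interpolation=cv2.INTER_CUBIC))
E
```

```text
clock: 6.18
tool_pos: [0.5332, 0.05, 0.0628]
tool_rot: [0.717, 0.697, 0.005, 0.004]
force: [0.0, -0.6, 0.3]
finger_gap: 0.0002
t 6.17 board mm [ 9.4 91.9 62.8] force [ 0.  -0.6  0.3] gap 0.0002
tool travel mm [  0.2 -69.4   1.8] rot [ 0.013 -0.002  0.   ]
```

View pics/b3.png

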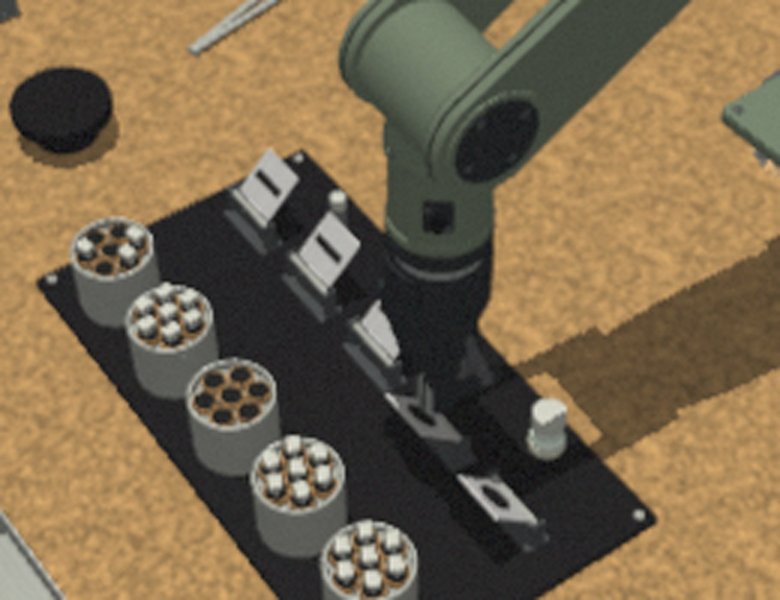

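The second tag, at (425,415), now lies towards its pot with the round mark up. Next I'll lift straight up and go to the fourth place.

```bash
python3 -m pendant '{"fingers":[255,255,255,255,255,255,255,255,255,255,255,255],"travel":[[0,-3,-25],[0,-5,-35],[0,-5,-25],[-5,-10,0],[-25,-10,0],[-25,-10,0],[-25,-10,0],[-25,-10,0],[-25,-10,0],[-25,-4,0],[-18,0,0],[0,0,0]],"rotation":[[0,0,0],[0,0,0],[0,0,0],[0,0,0],[0,0,0],[0,0,0],[0,0,0],[0,0,0],[0,0,0],[0,0,0],[0,0,0],[0,0,0]]}' && python3 h.py -.075 -.092 .12
```

```text
clock: 7.72
tool_pos: [0.4341, -0.1237, 0.136]
tool_rot: [0.717, 0.697, -0.0, -0.006]
force: [-0.2, 0.2, 0.2]
finger_gap: 0.0
t 7.72 board mm [-84.6 -84.8 136. ] force [-0.2  0.2  0.2] gap 0.0
tool travel mm [-7.3  9.7 15.9] rot [-0.009 -0.008  0.   ]
```

```bash
python3 -m pendant '{"fingers":[255,255,255,255,255,255,255],"travel":[[-5,7,0],[-2,2,15],[0,0,15],[0,0,15],[0,0,15],[0,0,9],[0,0,0]],"rotation":[[-0.009,-0.008,0],[0,0,0],[0,0,0],[0,0,0],[0,0,0],[0,0,0],[0,0,0]]}' && python3 h.py -.005 -.092 .060
```

```text
clock: 8.6
tool_pos: [0.4407, -0.1278, 0.0588]
tool_rot: [0.716, 0.698, -0.001, -0.003]
force: [-0.6, -0.3, -0.5]
finger_gap: 0.0001
t 8.6 board mm [-77.8 -88.6  58.8] force [-0.6 -0.3 -0.5] gap 0.0001
tool travel mm [-3.6 72.8 -1.6] rot [-0.005 -0.003  0.003]
```

```bash
python3 -m pendant '{"fingers":[255,255,255,255,255,255,255,255,255,255,255,255],"travel":[[-3,6,-2],[0,7,0],[0,7,0],[0,7,0],[0,7,0],[0,7,0],[0,7,0],[0,7,0],[0,6,0],[0,6,0],[0,6,0],[0,6,0]],"rotation":[[0,0,0],[0,0,0],[0,0,0],[0,0,0],[0,0,0],[0,0,0],[0,0,0],[0,0,0],[0,0,0],[0,0,0],[0,0,0],[0,0,0]]}' && python3 h.py .010 -.092 .060
```

```text
clock: 10.1
tool_pos: [0.5272, -0.1341, 0.0626]
tool_rot: [0.716, 0.698, 0.0, -0.0]
force: [0.0, -0.6, 0.1]
finger_gap: 0.0003
t 10.1 board mm [  8.8 -92.4  62.6] force [ 0.  -0.6  0.1] gap 0.0003
tool travel mm [0.4 1.2 2.6] rot [-0.001 -0.001  0.003]
```

```bash
python3 -m pendant '{"fingers":[255,255,255,255,255,255,255,255,255,255],"travel":[[0,0,0],[0,0,0],[0,-3,-25],[0,-5,-35],[0,-20,-35],[0,-30,-35],[0,-40,-20],[0,-40,0],[0,-10,0],[0,0,0]],"rotation":[[0,0,0],[0,0,0],[0,0,0],[0,0,0],[0,0,0],[0,0,0],[0,0,0],[0,0,0],[0,0,0],[0,0,0]]}' && python3 h.py .010 -.092 .060; python3 - <<'E'
from cell import arm
import cv2
p,d=arm.camera("scene"); cv2.imwrite("pics/b4.png",cv2.resize(p[110:330,200:460,::-1],None,fx=2.7,fy=2.7,interpolation=cv2.INTER_CUBIC))
p,d=arm.camera("top"); cv2.imwrite("pics/b5.png",cv2.resize(p[180:285,245:425,::-1],None,fx=4.4,fy=4.4,interpolation=cv2.INTER_CUBIC))
E
```

```text
clock: 11.35
tool_pos: [0.3749, -0.1304, 0.2177]
tool_rot: [0.716, 0.698, -0.0, 0.0]
force: [0.2, 0.8, 1.0]
finger_gap: -0.0002
t 11.35 board mm [-143.5  -93.2  217.7] force [0.2 0.8 1. ] gap -0.0002
tool travel mm [  0.9 153.5 157.6] rot [-0.     0.001  0.003]
```

View pics/b4.png

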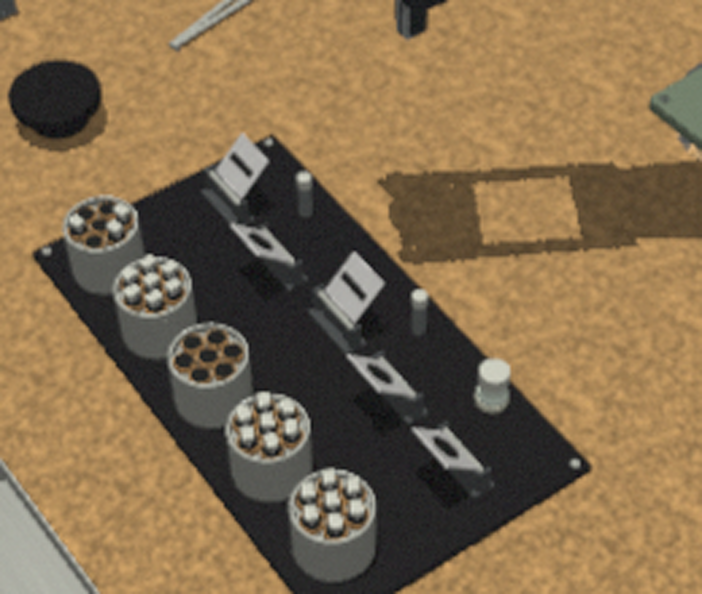

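View pics/b5.png

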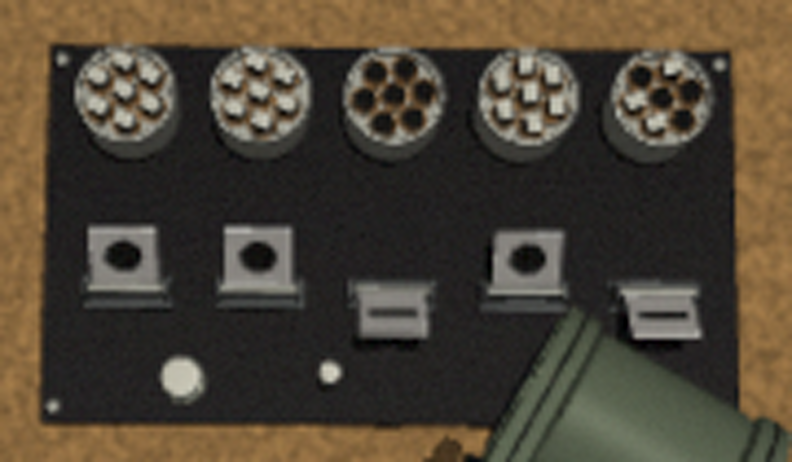

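Both pictures show round marks up at (124,256), (258,256) and (527,258), in front of the three full pots. Bars are up at (392,312) and (663,314), in front of the empty and part-filled pots. The pots, vials and jar have not moved, and the arm is clear of everything.

```bash
python3 -c "
from cell import arm
print(arm.finish_job())"
```

```text
the job is handed in; nothing more can be done
None
```

The job is done and handed in, at about 11.5 s of the 48 s allowed. `finish_job` gives no verdict, so my pictures are the only check.

- **What I did:** Only two tags were wrong, at board y = +92 and −92 mm, both in front of full pots. I flipped each towards its pot with one slow push of the shut fingertips. The other three were already right and I left them alone.
- **Last checks:** Both camera views show the round mark up at all three full pots and the bar up at the part-filled and empty pots. All pots, both vials and the jar look where they began. I compared these by eye and did not measure the tag angles or object positions again.
- **Forces:** The force readings between moves stayed around 1 N, close to sensor noise.
- **Small disagreements:** The arm overshot its commanded moves by up to about 10 mm, which I corrected before each descent. The detector also gave three false hits: a pot and the jar as tags, and a vial as a full pot. I discarded these against the pictures.

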